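# Weigh out steel rings on the dial scale

## Robot

A 6-joint arm with a two-finger parallel gripper is mounted at the origin on a cart in front of the work surface, level with it; the furniture and walls round the work are solid. World frame = base frame: x ahead of the robot, y to its left, z up, the work surface at z = 0. Lengths are in m, angles in rad, forces in N, time in s.
With the tool pointing down it reaches from about 0.275 to 0.825 m from the base axis. Payload 5.2 kg.
Tool frame: the origin (TCP) lies at the very end of the fingers, on their centre line; the grasp point (between the pads) lies 19 mm behind it; z points along the fingers, y is the line along which they close (so a half turn about z gives the same grasp; the last joint's range is limited). The gripper opens to 93 mm and grips with 3 to 60 N. Pads are 15 mm wide; open, the fingers measure 128 mm over their backs; the gripper's body (75 mm by 188 mm) begins 65 mm behind the grasp point.
Start: joints at [1.016, 0.259, 1.535, -0, 1.348, -0.203], TCP at [0.19, 0.516, 0.194] pointing down, gripper open.
Joint ranges: [-3.14, 3.14], [-0.91, 2.08], [0.19, 2.58], [-1.22, 4.36], [0.22, 2.71], [-3.12, 3.12]. Speed limits (rad/s): [2.57, 2.57, 3.14, 3.14, 3.14, 3.14].

## Interface

Orientations are given as [roll, pitch, yaw] about the fixed x, y, z axes, in that order (R = Rz(yaw) Ry(pitch) Rx(roll)).
In Python, from station import ctrl, capture, calibration, ticket gives the robot as it stands.
- The arm moves only by the tool carry_out, never from a script. Its argument "increments" is a list of rows, each an object of numbers: "dx", "dy", "dz": the shift along the tool's x, y, z in mm; "wx", "wy", "wz": the turn, a rotation vector about the tool's x, y, z in degrees; "hand": the opening, from 0 (shut) to 1 (fully open). In form: [{"dx": .., "dy": .., "dz": .., "wx": .., "wy": .., "wz": .., "hand": ..}, ...]. A call has 1 to 20 rows; each row is the pose to reach, as a shift and turn from the pose commanded when the call began, along the tool's axes at that moment; what a row does not reach only later rows make up. A row lasts 1/10 s, in which the tool goes at most 50 mm and 8.59 degrees, less where a joint would pass 70% of its speed; a pose out of reach is approached as far as the arm can. A call with a gripper value outside its range is refused whole. The fingers move at their own pace and stop on an object; the grip force is fixed at half the most. Time passes only in rows, so rows that repeat a pose let the fingers close. It gives the time, the measured TCP pose, the force, the opening and the grip force at its end, in the units of the state.
- ctrl.sense(): the state, without advancing time (a new reading comes with each control period).
- capture(name): name is "scene" or "top" or "wrist"; returns (picture, depth): 384x512x3 uint8, red, green, blue; 384x512 float32, m along the optical axis (not along the pixel's ray), 0 where there is no reading.
- calibration(name): a dict with "camera_matrix" (3x3 intrinsics, pixels), "camera_from_world" (4x4, takes a point from world to camera coordinates); the wrist camera has in their place "T_tool_cam" (4x4, takes a point from camera to tool coordinates, whose origin is the TCP and whose axes are the flange's). Camera axes: x right, y up, looking along -z (the intrinsics and any distortion apply to the point x, -y, -z); pixel columns grow to the right and rows downward; lengths in m; the calibration is good to about 2 mm. A picture is of the moment at which its call begins: read the wrist's pose just before it. calibration takes no time and is no camera call.
- ticket.hand_in(): hands the job in; it is judged then, once.
The state is a dict: "clock": time; "qpos": joint angles; "dq": joint speeds; "joint_torque": joint torques, N m; "eef_pos": TCP position; "ee_rot": TCP orientation; "force": force on the tool from outside, world axes, zero at the start; "torque": the same for the moment, N m; "opening": finger opening in m; "gripper_force": force on a finger pad.
Only numpy, scipy, OpenCV 4.12 (cv2) and the standard library are available. Lean on these libraries where they do the work, as an engineer would, in place of code of your own. Each camera call takes 0.05 s, during which the arm holds its last target. There are 200 camera calls.

## Task

Weigh out a batch of steel rings: thread them one at a time over the pin of the dial scale and let each come to rest flat on the plate or on the ring below, until the needle reaches the target marker on the dial's rim; then stop, so that there is not a ring too many, and leave the remaining rings where they lie on the table. The scale is delicate: feel for the pin with a light touch, do not drop rings on it or press hard (well under 15 N), and do not disturb the loupe, stamp, vial and tin.

Things in the scene. Friction and masses are not known exactly. Their poses are not given: they have to be found in the camera images.
- ring1_centre (a point): Centre (half-way up) of a loose plain steel ring: outer diameter 46 mm, through-hole 15 mm, 12 mm high, about 150 g (each differs by up to a tenth). It lies flat on the table at first, hole axis = z. All four rings look alike.
- ring2_centre (a point): Centre (half-way up) of a loose plain steel ring: outer diameter 46 mm, through-hole 15 mm, 12 mm high, about 150 g (each differs by up to a tenth). It lies flat on the table at first, hole axis = z. All four rings look alike.
- ring3_centre (a point): Centre (half-way up) of a loose plain steel ring: outer diameter 46 mm, through-hole 15 mm, 12 mm high, about 150 g (each differs by up to a tenth). It lies flat on the table at first, hole axis = z. All four rings look alike.
- ring4_centre (a point): Centre (half-way up) of a loose plain steel ring: outer diameter 46 mm, through-hole 15 mm, 12 mm high, about 150 g (each differs by up to a tenth). It lies flat on the table at first, hole axis = z. All four rings look alike.
- dial_scale: Grey mechanical dial scale, fixed to the table, about 270 mm long and 150 mm wide. Origin on the table under the middle of its round weighing plate; x points to the back, -x to the dial at its front. Housing top 77 mm above the table, the upper rim of the tilted dial 97 mm; a plain round weighing plate (92 mm diameter) stands above it.
- pan_centre (a point): Middle of the upper face of the weighing plate, 106 mm above the table when empty. An upright steel pin, 12 mm in diameter and 45 mm tall (top edge chamfered 1.5 mm), stands on the plate with its axis 8 mm from this point; the direction differs each time and is not measured: see it or feel for it. A ring fits over it with 1.5 mm play all round.
- pan (a joint): How far the weighing plate, with its pin, has sunk below its empty height, m. It rests on a spring of about 1 N per mm (about 1.5 mm per ring) and stops at 12.5 mm. Sideways the plate and its pin sit on a rubber mount that gives about 1 mm per 2 N, 4 mm at most, and springs back; they do not turn under light pushes.
- needle (a joint): Angle of the long black needle of the dial, rad: 0 = straight up the dial (empty), growing clockwise as seen from the robot, about 0.52 rad per ring and 0.36 rad per N pressed on the plate.
- marker (a joint): Angle of the short steel target marker that sits on the dial's rim, in the same sense as the needle; set to the weight wanted. It is not to be moved.
- needle_tip (a point): Tip of the needle, 50 mm from the dial's centre.
- marker_tip (a point): Inner tip of the target marker, 50 mm from the dial's centre; the frame's x points outward from the dial's centre.
- loupe: Small black loupe, 38 mm diameter, 30 mm high, standing loose on the table; origin under its middle. Bystander.
- rubber_stamp: Wooden hand stamp, 28 x 52 x 76 mm, standing loose; origin under its middle. Bystander.
- vial1: Sample vial with screw cap, 26 mm diameter, 52 mm high, standing loose; origin under its middle. Bystander.
- parts_tin: Round white tin, 62 mm diameter, 20 mm high, lying loose; origin under its middle. Bystander.
There are look-alikes about, which are no part of the job. What is shaped like the part that bears ring2_centre but blue or purple is not meant.

How it is judged:
By the outcome, as a careful person would: the job done as asked, in the order asked, and still so for the second after the job is handed in, with the robot touching nothing.
It also fails if it takes over 72 s, if anything falls off the work surface, if the arm or the gripper's body presses on something with over 40 N, if the wrist force passes 120 N, or if a joint passes its speed limit or range.

## Working session

There is one attempt and no reset: what is moved stays moved. The work goes in short steps, Python scripts to look and compute and a tool call to move; the robot and the scene stay as the last step left them, time stands still between calls to the robot, and variables do not carry over. Pictures are saved under pics/ and viewed, at most 10 in all, crops included, and the job is handed in when it is done.

Besides the shell and the picture viewer there is one more tool, called after "Request:" in YAML: its name, and indented under it one key for each argument. carry_out: Moves the arm, as the interface text tells. Its arguments: {"type":"object","properties":{"increments":{"type":"array","items":{"type":"object","properties":{"dx":{"type":"number"},"dy":{"type":"number"},"dz":{"type":"number"},"wx":{"type":"number"},"wy":{"type":"number"},"wz":{"type":"number"},"hand":{"type":"number"}}}}},"required":["increments"]}

```bash
mkdir -p pics
cat > h.py <<'E'
import numpy as np, cv2
from station import ctrl, capture, calibration, ticket
def ray(name,u,v,T=None):
    c=calibration(name);K=np.array(c["camera_matrix"])
    x=np.array([(u-K[0,2])/K[0,0],-(v-K[1,2])/K[1,1],-1.])
    M=np.linalg.inv(np.array(c["camera_from_world"])) if T is None else T
    return M[:3,3],M[:3,:3]@x
def plane(name,u,v,z,T=None):
    o,d=ray(name,u,v,T);return o+d*(z-o[2])/d[2]
def save(n,im): cv2.imwrite("pics/"+n,cv2.cvtColor(im,cv2.COLOR_RGB2BGR))
E
python3 - <<'E'
from h import *
for n in("scene","top"):
    p,d=capture(n);save(n+"0.png",p);np.save(n+"0.npy",d);c=calibration(n);print(n,{k:(np.round(v,4).tolist() if k!='x' else 0) for k,v in c.items()})
s=ctrl.sense();print(s)
print(calibration("wrist"))
E
```

```text
scene {'camera_matrix': [[466.1669, 0.0, 261.4933], [0.0, 466.1669, 189.5926], [0.0, 0.0, 1.0]], 'camera_from_world': [[0.7367, -0.676, 0.0183, -0.3789], [0.4797, 0.5415, 0.6904, -0.3293], [-0.4766, -0.4998, 0.7232, -1.0304], [0.0, 0.0, 0.0, 1.0]]}
top {'camera_matrix': [[356.8114, 0.0, 253.3761], [0.0, 356.8114, 191.0573], [0.0, 0.0, 1.0]], 'camera_from_world': [[-0.0038, -0.9997, 0.0232, -0.0049], [0.9987, -0.0026, 0.05, -0.5341], [-0.05, 0.0234, 0.9985, -1.0102], [0.0, 0.0, 0.0, 1.0]]}
{'clock': 0.1, 'qpos': array([ 1.01619374e+00,  2.59234115e-01,  1.53593209e+00, -1.18003456e-05,
        1.34802728e+00, -2.02802018e-01]), 'dq': array([-0.00048174, -0.00253176, -0.00431103,  0.0003909 ,  0.00205061,
        0.00088895]), 'joint_torque': array([ 3.87346561e-03, -4.38209617e+01, -2.84645641e+01,  7.24019646e-02,
        3.61378212e-02, -2.02543680e-05]), 'eef_pos': array([0.18922664, 0.51586797, 0.19333694]), 'ee_rot': array([-3.14002232e+00, -3.11161265e-04,  2.78979445e+00]), 'force': array([-0.03377695,  0.40545578, -0.04040993]), 'torque': array([0.02624743, 0.00657707, 0.02349096]), 'gripper_force': 0.0, 'opening': 0.09292042959946246}
{'camera_matrix': array([[296.48718051,   0.        , 258.72527341],
       [  0.        , 296.48718051, 188.78491691],
       [  0.        ,   0.        ,   1.        ]]), 'T_tool_cam': array([[-7.32935728e-04,  9.54448114e-01,  2.98376037e-01,
         8.30784206e-02],
       [ 9.99999604e-01,  8.49972451e-04, -2.62484768e-04,
         1.08967475e-05],
       [-5.04139503e-04,  2.98375727e-01, -9.54448360e-01,
        -1.90147897e-01],
       [ 0.00000000e+00,  0.00000000e+00,  0.00000000e+00,
         1.00000000e+00]])}
```

View pics/scene0.png

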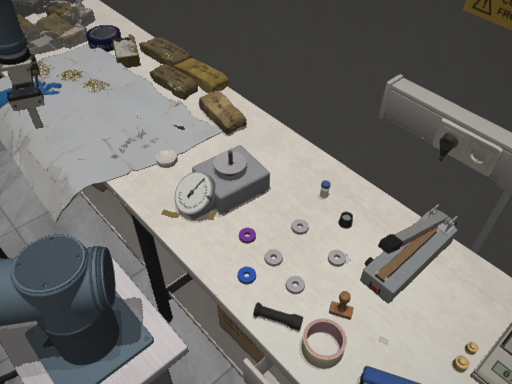

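View pics/top0.png

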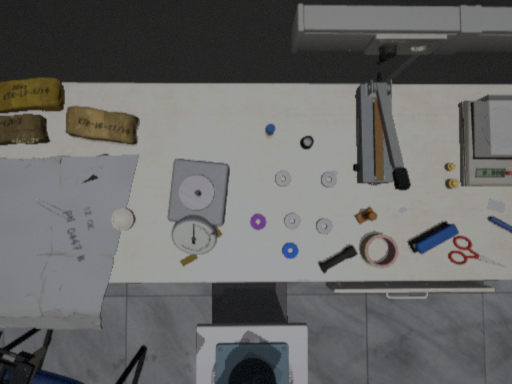

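The steel rings are at top px (283,178), (329,179), (292,220) and (324,226). The look-alikes are purple (258,222) and blue (290,250), with the tape roll at (380,250); I choose the grey ones. The scale plate is near (197,192) and the dial near (194,236).

Run:
```python
from h import *
p,_=capture("top");d=np.load("top0.npy")
hsv=cv2.cvtColor(p,cv2.COLOR_RGB2HSV)
g=cv2.cvtColor(p,cv2.COLOR_RGB2GRAY)
c=calibration("top");M=np.linalg.inv(c["camera_from_world"])
for(u,v) in[(283,178),(329,179),(292,220),(324,226),(258,222),(290,250)]:
    w=d[v-14:v+15,u-14:u+15]; pts=[]
    for i in range(29):
        for j in range(29):
            uu,vv=u-14+j,v-14+i;o,r=ray("top",uu,vv);P=o+r*d[vv,uu]
            if d[vv,uu]>0 and P[2]>0.007: pts.append((*P,uu,vv))
    pts=np.array(pts);(cc,rr)=cv2.minEnclosingCircle(pts[:,3:].astype(np.float32))
    print((u,v),len(pts),np.round(pts[:,:3].mean(0),4),np.round(np.median(pts[:,2]),4),cc,rr,np.round(plane("top",*cc,.012),4))
for t,u,v,z in[("plate",197,192,.106),("pin",198,194,.151),("vial",270,129,.05),("loupe",307,142,.03),("stamp",366,215,.06),("tin",122,218,.02),("dial",194,236,.09)]:
    print(t,np.round(plane("top",u,v,z),3))
s,_=capture("scene")
a=cv2.resize(p[150:270,160:350],None,fx=4,fy=4,interpolation=3)[:,:760];
b=cv2.resize(s[140:225,165:275],None,fx=7,fy=7,interpolation=3)
save("c1.png",a);save("c2.png",b)
```

```text
(283, 178) 179 [ 0.5702 -0.0916  0.011 ] 0.0108 (282.0, 175.0) 11.401854515075684 [ 0.5803 -0.0894  0.012 ]
(329, 179) 172 [ 0.5667 -0.2249  0.0112] 0.011 (328.5, 179.5) 7.905794143676758 [ 0.5671 -0.224   0.012 ]
(292, 220) 174 [ 0.4479 -0.1169  0.0112] 0.0112 (291.8571472167969, 221.0) 7.920620441436768 [ 0.4479 -0.1167  0.012 ]Traceback (most recent call last):
  File "<stdin>", line 10, in <module>
  File "h.py", line 4, in ray
    c=calibration(name);K=np.array(c["camera_matrix"])
ValueError: time passes only in moves, steps and waits
```

```bash
sed -i 's/^def ray/C={n:calibration(n) for n in ("scene","top","wrist")}\ndef ray/; s/c=calibration(name);K/c=C[name];K/' h.py
python3 - <<'E'
from h import *
p=cv2.cvtColor(cv2.imread("pics/top0.png"),cv2.COLOR_BGR2RGB);s=cv2.cvtColor(cv2.imread("pics/scene0.png"),cv2.COLOR_BGR2RGB)
a=cv2.resize(p[150:270,160:350],None,fx=4,fy=4,interpolation=3)
b=cv2.resize(s[140:225,165:275],None,fx=7,fy=7,interpolation=3)
save("c1.png",a);save("c2.png",b)
d=np.load("top0.npy")
def area(u,v,z0,r=11):
    vs,us=np.mgrid[v-r:v+r+1,u-r:u+r+1]
    P=np.array([ (lambda o,q:o+q*d[y,x])(*ray("top",x,y)) for x,y in zip(us.ravel(),vs.ravel())])
    P=P[(P[:,2]>z0)]
    return P
for(u,v) in[(283,178),(329,179),(292,220),(324,226)]:
    P=area(u,v,.007);print((u,v),len(P),np.round((P.min(0)+P.max(0))/2,4),np.round(P.mean(0),4),np.round(np.ptp(P,axis=0),4))
P=area(198,192,.1,24);q=P[P[:,2]<.12];print("plate",np.round(q.mean(0),4),np.ptp(q,axis=0),"pin",P[P[:,2]>.13].mean(0),(P[:,2]>.13).sum())
for t,u,v,z in[("plate",197,192,.106),("pin",198,194,.151),("vial",270,129,.05),("loupe",307,142,.03),("stamp",366,215,.06),("tin",122,218,.02),("dial",194,236,.09),("purple",258,222,.01),("blue",290,250,.01)]:
    print(t,np.round(plane("top",u,v,z),3))
E
```

```text
(283, 178) 179 [ 0.5375 -0.0476  0.5213] [ 0.5695 -0.091   0.0167] [0.1092 0.13   1.0284]
(329, 179) 174 [ 0.5361 -0.1149  0.5214] [ 0.5657 -0.2221  0.023 ] [0.1062 0.2645 1.0282]
(292, 220) 174 [ 0.4478 -0.1161  0.0122] [ 0.4479 -0.1169  0.0112] [0.0403 0.0433 0.0102]
(324, 226) 177 [ 0.4464 -0.1064  0.5213] [ 0.4329 -0.204   0.034 ] [0.073  0.2476 1.0284]
plate [0.5266 0.1446 0.1052] [0.08874706 0.08864796 0.012861  ] pin [0.51344192 0.10837698 0.35436552] 30
plate [0.527 0.142 0.106]
pin [0.52  0.134 0.151]
vial [ 0.706 -0.053  0.05 ]
loupe [ 0.673 -0.16   0.03 ]
stamp [ 0.465 -0.315  0.06 ]
tin [0.459 0.364 0.02 ]
dial [0.412 0.152 0.09 ]
purple [ 0.445 -0.02   0.01 ]
blue [ 0.365 -0.111  0.01 ]
```

View pics/c1.png

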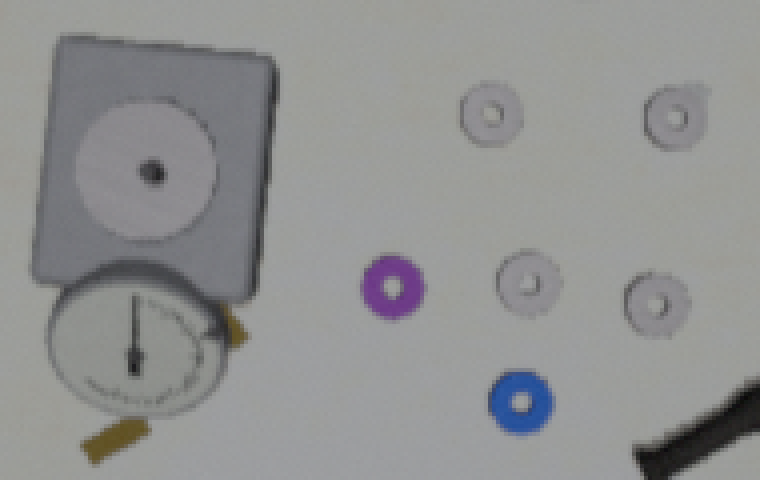

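View pics/c2.png

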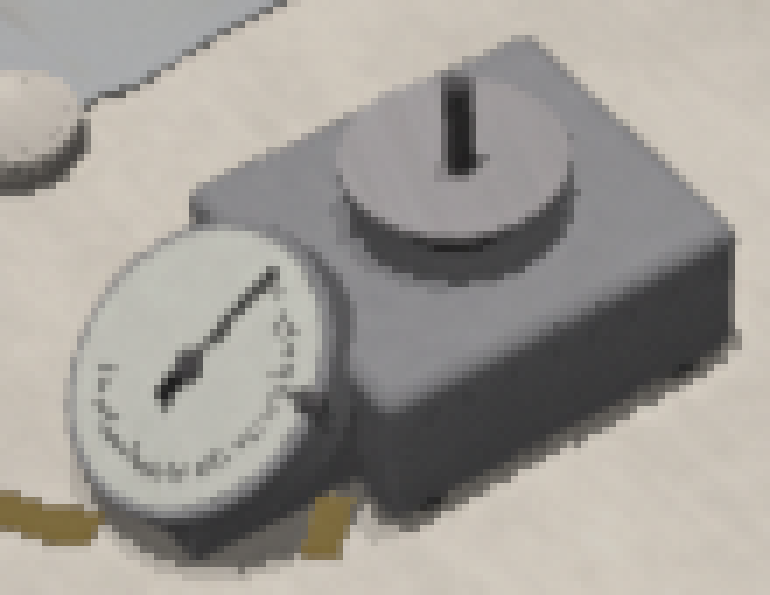

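Needle is straight up; the marker tip in the dial crop is about 65–75° clockwise, so likely 2–3 rings, to be checked on the dial. Moving over the scale for a close look.

Request:
carry_out:
  increments:
    - {"dx": -15, "dy": -8, "dz": -20, "wz": -3, "hand": 0.7}
    - {"dx": -50, "dy": -27, "dz": -40, "wz": -8, "hand": 0.7}
    - {"dx": -441, "dy": -242, "dz": -47, "wz": -20.1, "hand": 0.7}
    - {"dx": -441, "dy": -242, "dz": -47, "wz": -20.1, "hand": 0.7}
    - {"dx": -441, "dy": -242, "dz": -47, "wz": -20.1, "hand": 0.7}
    - {"dx": -441, "dy": -242, "dz": -47, "wz": -20.1, "hand": 0.7}
    - {"dx": -441, "dy": -242, "dz": -47, "wz": -20.1, "hand": 0.7}
    - {"dx": -441, "dy": -242, "dz": -47, "wz": -20.1, "hand": 0.7}
    - {"dx": -441, "dy": -242, "dz": -47, "wz": -20.1, "hand": 0.7}
    - {"dx": -441, "dy": -242, "dz": -47, "wz": -20.1, "hand": 0.7}
    - {"dx": -441, "dy": -242, "dz": -47, "wz": -20.1, "hand": 0.7}
    - {"dx": -441, "dy": -242, "dz": -47, "wz": -20.1, "hand": 0.7}
    - {"dx": -441, "dy": -242, "dz": -47, "wz": -20.1, "hand": 0.7}
    - {"dx": -441, "dy": -242, "dz": -47, "wz": -20.1, "hand": 0.7}
    - {"dx": -441, "dy": -242, "dz": -47, "wz": -20.1, "hand": 0.7}
    - {"dx": -441, "dy": -242, "dz": -47, "wz": -20.1, "hand": 0.7}
    - {"dx": -441, "dy": -242, "dz": -47, "wz": -20.1, "hand": 0.7}

```text
schema error: expected keys dx, dy, dz, wx, wy, wz, hand
```

```bash
cat >> h.py <<'E'
from scipy.spatial.transform import Rotation as R
def shot(n):
    s=ctrl.sense();p,d=capture("wrist");T=np.eye(4);T[:3,:3]=R.from_euler("xyz",s["ee_rot"]).as_matrix();T[:3,3]=s["eef_pos"]
    save(n+".png",p);np.savez("pics/"+n,d=d,T=T@C["wrist"]["T_tool_cam"],TT=T);print(round(s["clock"],2),s["eef_pos"].round(4),s["ee_rot"].round(3),s["force"].round(2),round(s["opening"],4))
    return p,d,T@C["wrist"]["T_tool_cam"],T
def cloud(d,T):
    v,u=np.mgrid[:384,:512];K=C["wrist"]["camera_matrix"]
    P=np.stack([(u-K[0,2])/K[0,0]*d,-(v-K[1,2])/K[1,1]*d,-d],-1)
    return P@T[:3,:3].T+T[:3,3]
E
python3 - <<'E'
from h import *
p,d,T,_=shot("w1")
P=cloud(d,T);ok=d>0
near=ok&(np.hypot(P[...,0]-.523,P[...,1]-.14)<.06)
for a,b,n in((.1,.115,"plate"),(.135,.17,"pin")):
    m=near&(P[...,2]>a)&(P[...,2]<b);q=P[m];vu=np.argwhere(m)
    print(n,len(q),q.mean(0).round(4),((q.min(0)+q.max(0))/2).round(4),np.ptp(q,axis=0).round(4),vu.min(0),vu.max(0))
save("w1c.png",cv2.resize(p,(768,576),interpolation=3))
E
```

```text
0.15 [0.1893 0.5159 0.1934] [-3.14 -0.    2.79] [ 0.22 -0.69  1.04] 0.093<stdin>:7: RuntimeWarning: Mean of empty slice.
  ret = um.true_divide(
Traceback (most recent call last):
ValueError: zero-size array to reduction operation minimum which has no identity
```

All seven keys are needed.

Request:
carry_out:
  increments:
    - {"dx": -15, "dy": -8, "dz": -20, "wx": 0, "wy": 0, "wz": -3, "hand": 0.7}
    - {"dx": -50, "dy": -27, "dz": -40, "wx": 0, "wy": 0, "wz": -8, "hand": 0.7}
    - {"dx": -441, "dy": -242, "dz": -47, "wx": 0, "wy": 0, "wz": -20.1, "hand": 0.7}
    - {"dx": -441, "dy": -242, "dz": -47, "wx": 0, "wy": 0, "wz": -20.1, "hand": 0.7}
    - {"dx": -441, "dy": -242, "dz": -47, "wx": 0, "wy": 0, "wz": -20.1, "hand": 0.7}
    - {"dx": -441, "dy": -242, "dz": -47, "wx": 0, "wy": 0, "wz": -20.1, "hand": 0.7}
    - {"dx": -441, "dy": -242, "dz": -47, "wx": 0, "wy": 0, "wz": -20.1, "hand": 0.7}
    - {"dx": -441, "dy": -242, "dz": -47, "wx": 0, "wy": 0, "wz": -20.1, "hand": 0.7}
    - {"dx": -441, "dy": -242, "dz": -47, "wx": 0, "wy": 0, "wz": -20.1, "hand": 0.7}
    - {"dx": -441, "dy": -242, "dz": -47, "wx": 0, "wy": 0, "wz": -20.1, "hand": 0.7}
    - {"dx": -441, "dy": -242, "dz": -47, "wx": 0, "wy": 0, "wz": -20.1, "hand": 0.7}
    - {"dx": -441, "dy": -242, "dz": -47, "wx": 0, "wy": 0, "wz": -20.1, "hand": 0.7}
    - {"dx": -441, "dy": -242, "dz": -47, "wx": 0, "wy": 0, "wz": -20.1, "hand": 0.7}
    - {"dx": -441, "dy": -242, "dz": -47, "wx": 0, "wy": 0, "wz": -20.1, "hand": 0.7}
    - {"dx": -441, "dy": -242, "dz": -47, "wx": 0, "wy": 0, "wz": -20.1, "hand": 0.7}
    - {"dx": -441, "dy": -242, "dz": -47, "wx": 0, "wy": 0, "wz": -20.1, "hand": 0.7}
    - {"dx": -441, "dy": -242, "dz": -47, "wx": 0, "wy": 0, "wz": -20.1, "hand": 0.7}

```text
clock: 1.9
eef_pos: [0.5196, 0.1382, 0.2413]
ee_rot: [3.142, 0.0, -3.141]
force: [0.6, -0.1, 0.9]
opening: 0.0651
gripper_force: 0.0
```

Run:
```python
from h import *
p,d,T,_=shot("w1")
save("w1c.png",cv2.resize(p,(768,576),interpolation=3))
P=cloud(d,T);ok=d>0
near=ok&(np.hypot(P[...,0]-.523,P[...,1]-.14)<.06)
for a,b,n in((.1,.115,"plate"),(.135,.17,"pin")):
    m=near&(P[...,2]>a)&(P[...,2]<b);q=P[m];vu=np.argwhere(m)
    print(n,len(q),q.mean(0).round(4),((q.min(0)+q.max(0))/2).round(4),np.ptp(q,axis=0).round(4),vu.min(0),vu.max(0))
```

```text
1.9 [0.5196 0.1382 0.2413] [ 3.142  0.    -3.141] [ 0.62 -0.1   0.85] 0.0651
plate 4651 [0.5254 0.1454 0.1054] [0.5272 0.145  0.1083] [0.0912 0.0913 0.0127] [139 225] [216 305]
pin 146 [0.5228 0.1379 0.1477] [0.5239 0.1379 0.1438] [0.0112 0.0113 0.0171] [179 253] [193 264]
```

View pics/w1c.png

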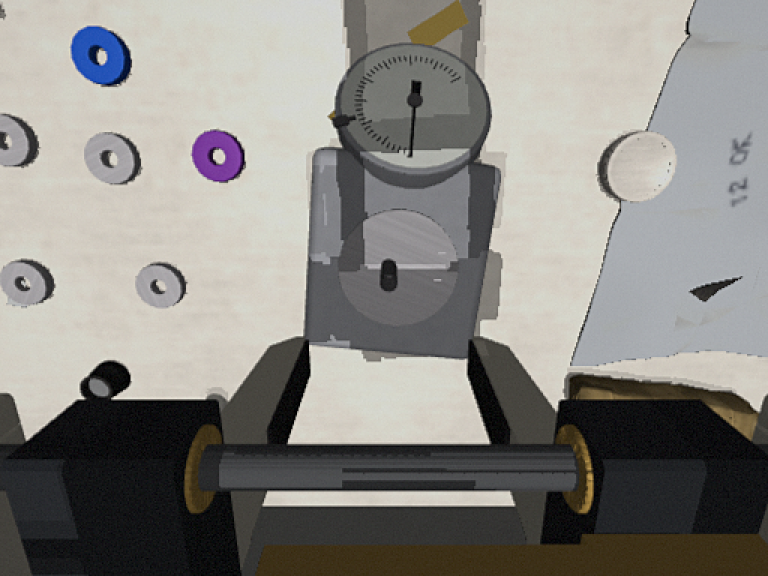

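Close view: the pin top is at (390,265), the plate matches (8.1 mm pin offset), and the marker tip at (353,118) is ~70° from the needle. The grey rings are distinct from purple (218,155) and blue (100,55). Next is ring1.

Request:
carry_out:
  increments:
    - {"dx": -5, "dy": -20, "dz": 0, "wx": 0, "wy": 0, "wz": 0, "hand": 0.7}
    - {"dx": -15, "dy": -65, "dz": 10, "wx": 0, "wy": 0, "wz": 0, "hand": 0.7}
    - {"dx": -27, "dy": -110, "dz": 30, "wx": 0, "wy": 0, "wz": 0, "hand": 0.7}
    - {"dx": -38, "dy": -155, "dz": 55, "wx": 0, "wy": 0, "wz": 0, "hand": 0.7}
    - {"dx": -46, "dy": -195, "dz": 85, "wx": 0, "wy": 0, "wz": 0, "hand": 0.7}
    - {"dx": -50, "dy": -220, "dz": 115, "wx": 0, "wy": 0, "wz": 0, "hand": 0.7}
    - {"dx": -50, "dy": -229, "dz": 133, "wx": 0, "wy": 0, "wz": 0, "hand": 0.7}
    - {"dx": -50, "dy": -229, "dz": 139, "wx": 0, "wy": 0, "wz": 0, "hand": 0.7}
    - {"dx": -50, "dy": -229, "dz": 139, "wx": 0, "wy": 0, "wz": 0, "hand": 0.7}
    - {"dx": -50, "dy": -229, "dz": 139, "wx": 0, "wy": 0, "wz": 0, "hand": 0.7}

```text
clock: 2.95
eef_pos: [0.5706, -0.091, 0.1033]
ee_rot: [-3.141, 0.002, -3.141]
force: [0.6, 0.2, 0.6]
opening: 0.0649
gripper_force: 0.0
```

```bash
cat >> h.py <<'E'
def ring(n,x,y,z=.012):
    p,d,T,TT=shot(n);P=cloud(d,T)
    m=(d>0)&(np.hypot(P[...,0]-x,P[...,1]-y)<.035)&(abs(P[...,2]-z)<.0045)
    cs,_=cv2.findContours(m.astype(np.uint8),cv2.RETR_CCOMP,cv2.CHAIN_APPROX_NONE)
    for c in cs:
        if len(c)<12: continue
        w=np.array([plane("wrist",*q[0],z,T) for q in c])[:,:2]
        (cc,r)=cv2.minEnclosingCircle((w*1000).astype(np.float32))
        e=cv2.fitEllipse((w*1000).astype(np.float32))
        print("contour",len(c),np.round(cc,1),round(r,1),"ell",np.round(e[0],1),np.round(e[1],1))
    q=P[m];print("mean",q.mean(0).round(4),"rel tool mm",((q.mean(0)-TT[:3,3])@TT[:3,:3]*1000).round(1))
E
python3 - <<'E'
from h import *
ring("r1",.570,-.091)
z=np.load("pics/w1.npz");P=cloud(z["d"],z["T"])
m=(np.hypot(P[...,0]-.523,P[...,1]-.138)<.02)
for t in(.144,.147,.149,.150):
    q=P[m&(P[...,2]>t)&(P[...,2]<.17)];print("pin",t,len(q),q.mean(0).round(4),((q.min(0)+q.max(0))/2).round(4),np.ptp(q,axis=0).round(4))
E
```

```text
2.95 [ 0.5706 -0.091   0.1033] [-3.141e+00  2.000e-03 -3.141e+00] [0.59 0.23 0.61] 0.0649
contour 126 [570.7 -91.1] 22.8 ell [570.6 -90.9] [44.  44.6]
contour 42 [570.6 -90.9] 8.2 ell [570.4 -90.9] [15.  15.7]
mean [ 0.5705 -0.0909  0.0113] rel tool mm [ 0.3  0.2 92. ]
pin 0.144 119 [0.5235 0.1378 0.1495] [0.5239 0.1379 0.1485] [0.0112 0.0111 0.0078]
pin 0.147 110 [0.5238 0.1378 0.1499] [0.5239 0.1379 0.1498] [0.0112 0.011  0.0052]
pin 0.149 92 [0.524  0.1377 0.1502] [0.5237 0.1379 0.1507] [0.0107 0.011  0.0034]
pin 0.15 51 [0.5245 0.1379 0.1506] [0.5236 0.1379 0.1512] [0.0106 0.0089 0.0024]
```

Ring1 is at (570.6, −90.9), directly under the tool; the pin is at (523.8, 137.9). Descending and gripping.

Request:
carry_out:
  increments:
    - {"dx": 0, "dy": 0, "dz": 20, "wx": 0, "wy": 0, "wz": 0, "hand": 0.7}
    - {"dx": 0, "dy": 0, "dz": 50, "wx": 0, "wy": 0, "wz": 0, "hand": 0.7}
    - {"dx": 0, "dy": 0, "dz": 75, "wx": 0, "wy": 0, "wz": 0, "hand": 0.7}
    - {"dx": 0, "dy": 0, "dz": 92, "wx": 0, "wy": 0, "wz": 0, "hand": 0.7}
    - {"dx": 0, "dy": 0, "dz": 98, "wx": 0, "wy": 0, "wz": 0, "hand": 0.7}
    - {"dx": 0, "dy": 0, "dz": 98, "wx": 0, "wy": 0, "wz": 0, "hand": 0.6}
    - {"dx": 0, "dy": 0, "dz": 98, "wx": 0, "wy": 0, "wz": 0, "hand": 0.3}
    - {"dx": 0, "dy": 0, "dz": 98, "wx": 0, "wy": 0, "wz": 0, "hand": 0.3}
    - {"dx": 0, "dy": 0, "dz": 98, "wx": 0, "wy": 0, "wz": 0, "hand": 0.3}
    - {"dx": 0, "dy": 0, "dz": 98, "wx": 0, "wy": 0, "wz": 0, "hand": 0.3}

```text
clock: 4.0
eef_pos: [0.5703, -0.092, 0.0047]
ee_rot: [-3.141, 0.001, 3.141]
force: [-0.1, -0.4, -0.4]
opening: 0.0308
gripper_force: 0.0
```

Run:
```python
from h import *
p,d,T,_=shot("g1");save("g1c.png",cv2.resize(p[150:384,130:390],None,fx=2.9,fy=2.5,interpolation=3))
```

```text
4.0 [ 0.5703 -0.092   0.0047] [-3.141e+00  1.000e-03  3.141e+00] [-0.09 -0.44 -0.36] 0.0308
```

View pics/g1c.png

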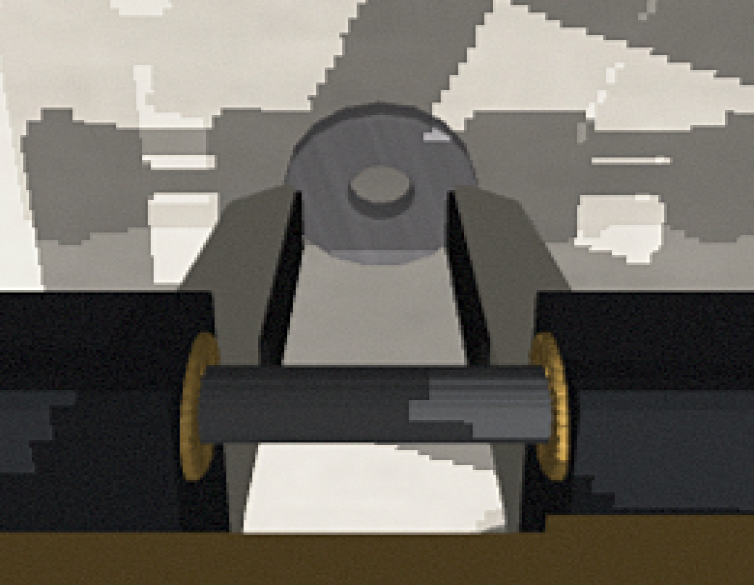

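The ring sits toward the robot (up in the image) of the finger tips. It is hard to tell whether it was squeezed out, so I'm measuring.

Run:
```python
from h import *
z=np.load("pics/g1.npz");d=z["d"];P=cloud(d,z["T"]);TT=z["TT"]
L=(P-TT[:3,3])@TT[:3,:3]*1000
for u,v in[(261,213),(261,245),(235,230),(290,230),(261,195),(261,224)]: print("ring?",u,v,L[v,u].round(1),P[v,u].round(4))
for u,v in[(225,235),(233,240),(294,240),(300,235),(215,245),(310,245),(228,280),(295,280)]: print("finger",u,v,L[v,u].round(1))
m=(d>0)&(abs(L[...,0])<60)&(abs(L[...,1])<28)&(P[...,2]>.008)&(P[...,2]<.016);q=L[m];print(len(q),q.min(0),q.max(0),q.mean(0))
```

```text
ring? 261 213 [ 8.4  1.4 -5.7] [ 0.5618 -0.0906  0.0104]
ring? 261 245 [-14.4   1.4  -7.5] [ 0.5847 -0.0906  0.0123]
ring? 235 230 [ -4.  -16.3  -5.6] [ 0.5743 -0.1083  0.0104]
ring? 290 230 [  9.   18.  -33.3] [ 0.5612 -0.074   0.0381]
ring? 261 195 [21.   1.4 -5.4] [ 0.5493 -0.0906  0.0101]
ring? 261 224 [-4.5  1.5  5.2] [ 5.747e-01 -9.050e-02 -5.000e-04]
finger 225 235 [  8.6 -19.1 -38.9]
finger 233 240 [  1.1 -15.5 -30.4]
finger 294 240 [  9.   18.9 -45.9]
finger 300 235 [  8.6  23.  -39. ]
finger 215 245 [  8.8 -23.  -50.9]
finger 310 245 [  8.5  26.7 -50.5]
finger 228 280 [ -5.1 -15.6 -61.7]
finger 295 280 [  7.4  15.5 -79.8]
2687 [-23.30829211 -21.05772242  -8.6541738 ] [21.9878311  23.89634859 -3.2661196 ] [ 0.78349913  0.57931794 -6.53285765]
```

The ring is still centred at (0.8, 0.6) in the tool frame. The fingers closed at 31 mm without touching it, so the finger ends lie above the ring. I'll measure the finger ends from the depth image.

Run:
```python
from h import *
for n,h in(("g1",15),("r1",32),("w1",32)):
    z=np.load(f"pics/{n}.npz");d=z["d"];P=cloud(d,z["T"]);TT=z["TT"]
    L=(P-TT[:3,3])@TT[:3,:3]*1000
    m=(d>0)&(abs(L[...,0])<14)&(abs(abs(L[...,1])-h-8)<10)&(L[...,2]<(-14 if n=="g1" else 20))&(L[...,2]>-60)
    for s in(-1,1):
        q=L[m&(L[...,1]*s>0)];print(n,s,len(q),"lowest z",np.sort(q[:,2])[-8:].round(1),"x",q[:,0].min().round(1),q[:,0].max().round(1),"inner y",abs(q[:,1]).min().round(1))
print(ctrl.sense()["qpos"].round(4))
```

```text
g1 -1 945 lowest z [-24.6 -24.5 -24.4 -24.1 -24.  -23.6 -23.6 -23.6] x -8.0 9.8 inner y 15.3
g1 1 943 lowest z [-24.  -23.9 -23.9 -23.5 -23.4 -23.4 -23.  -23. ] x -7.8 9.8 inner y 14.9
r1 -1 1131 lowest z [-24.2 -24.2 -24.2 -24.2 -24.1 -24.  -23.8 -23.2] x -8.3 10.0 inner y 32.5
r1 1 1133 lowest z [-24.4 -24.4 -24.3 -23.8 -23.6 -23.4 -23.2 -23. ] x -8.4 9.7 inner y 31.9
w1 -1 1138 lowest z [-23.9 -23.9 -23.8 -23.6 -23.5 -23.4 -23.  -23. ] x -8.4 9.8 inner y 32.4
w1 1 1138 lowest z [-24.2 -24.1 -24.  -23.9 -23.8 -23.7 -23.4 -23.2] x -8.2 9.8 inner y 31.9
[-0.353   0.4957  1.6929 -0.      0.9521 -1.9228]
```

The finger ends are consistently 23.5 mm short of the reported TCP. I'll use that offset: open, lower 23 mm gently and regrip.

Request:
carry_out:
  increments:
    - {"dx": 0, "dy": 1, "dz": 0, "wx": 0, "wy": 0, "wz": 0, "hand": 0.7}
    - {"dx": 0, "dy": 1, "dz": 0, "wx": 0, "wy": 0, "wz": 0, "hand": 0.7}
    - {"dx": 0, "dy": 1, "dz": 0, "wx": 0, "wy": 0, "wz": 0, "hand": 0.7}
    - {"dx": 0, "dy": 1, "dz": 0, "wx": 0, "wy": 0, "wz": 0, "hand": 0.7}
    - {"dx": 0, "dy": 1, "dz": 6, "wx": 0, "wy": 0, "wz": 0, "hand": 0.7}
    - {"dx": 0, "dy": 1, "dz": 12, "wx": 0, "wy": 0, "wz": 0, "hand": 0.7}
    - {"dx": 0, "dy": 1, "dz": 17, "wx": 0, "wy": 0, "wz": 0, "hand": 0.7}
    - {"dx": 0, "dy": 1, "dz": 20, "wx": 0, "wy": 0, "wz": 0, "hand": 0.7}
    - {"dx": 0, "dy": 1, "dz": 22, "wx": 0, "wy": 0, "wz": 0, "hand": 0.7}
    - {"dx": 0, "dy": 1, "dz": 23, "wx": 0, "wy": 0, "wz": 0, "hand": 0.7}
    - {"dx": 0, "dy": 1, "dz": 23, "wx": 0, "wy": 0, "wz": 0, "hand": 0.7}

```text
clock: 5.15
eef_pos: [0.5699, -0.0909, -0.019]
ee_rot: [3.142, -0.0, 3.141]
force: [-1.1, -0.2, 0.5]
opening: 0.0649
gripper_force: 0.0
```

Request:
carry_out:
  increments:
    - {"dx": 0, "dy": 0, "dz": 0, "wx": 0, "wy": 0, "wz": 0, "hand": 0.5}
    - {"dx": 0, "dy": 0, "dz": 0, "wx": 0, "wy": 0, "wz": 0, "hand": 0.35}
    - {"dx": 0, "dy": 0, "dz": 0, "wx": 0, "wy": 0, "wz": 0, "hand": 0.35}
    - {"dx": 0, "dy": 0, "dz": 0, "wx": 0, "wy": 0, "wz": 0, "hand": 0.35}
    - {"dx": 0, "dy": 0, "dz": 0, "wx": 0, "wy": 0, "wz": 0, "hand": 0.35}

```text
clock: 5.65
eef_pos: [0.57, -0.0908, -0.0188]
ee_rot: [-3.142, 0.0, 3.141]
force: [-0.3, -0.2, 1.9]
opening: 0.0451
gripper_force: 30.0
```

Gripped. Lifting and carrying it over the pin.

Request:
carry_out:
  increments:
    - {"dx": 0, "dy": 0, "dz": -8, "wx": 0, "wy": 0, "wz": 0, "hand": 0.35}
    - {"dx": 0, "dy": 0, "dz": -30, "wx": 0, "wy": 0, "wz": 0, "hand": 0.35}
    - {"dx": 0, "dy": 0, "dz": -65, "wx": 0, "wy": 0, "wz": 0, "hand": 0.35}
    - {"dx": 2, "dy": 10, "dz": -105, "wx": 0, "wy": 0, "wz": 0, "hand": 0.35}
    - {"dx": 6, "dy": 30, "dz": -140, "wx": 0, "wy": 0, "wz": 0, "hand": 0.35}
    - {"dx": 13, "dy": 65, "dz": -165, "wx": 0, "wy": 0, "wz": 0, "hand": 0.35}
    - {"dx": 21, "dy": 105, "dz": -180, "wx": 0, "wy": 0, "wz": 0, "hand": 0.35}
    - {"dx": 29, "dy": 145, "dz": -190, "wx": 0, "wy": 0, "wz": 0, "hand": 0.35}
    - {"dx": 37, "dy": 183, "dz": -190, "wx": 0, "wy": 0, "wz": 0, "hand": 0.35}
    - {"dx": 43, "dy": 210, "dz": -190, "wx": 0, "wy": 0, "wz": 0, "hand": 0.35}
    - {"dx": 46, "dy": 224, "dz": -190, "wx": 0, "wy": 0, "wz": 0, "hand": 0.35}
    - {"dx": 46.5, "dy": 229, "dz": -190, "wx": 0, "wy": 0, "wz": 0, "hand": 0.35}
    - {"dx": 46.5, "dy": 229, "dz": -190, "wx": 0, "wy": 0, "wz": 0, "hand": 0.35}
    - {"dx": 46.5, "dy": 229, "dz": -190, "wx": 0, "wy": 0, "wz": 0, "hand": 0.35}

```text
clock: 7.05
eef_pos: [0.524, 0.137, 0.1709]
ee_rot: [-3.141, -0.0, 3.14]
force: [1.0, 0.2, -2.1]
opening: 0.0452
gripper_force: 30.0
```

```bash
cat >> h.py <<'E'
def held(n):
    p,d,T,TT=shot(n);P=cloud(d,T);L=(P-TT[:3,3])@TT[:3,:3]*1000
    m=(d>0)&(np.hypot(L[...,0],L[...,1])<30)&(L[...,2]>-37)&(L[...,2]<-25);q=L[m]
    # only ring top face: near median height
    zt=np.median(q[:,2]);m&=abs(L[...,2]-zt)<2.5
    print("ring top Lz",zt.round(1),"tilt pts",L[m][:,2].std().round(2),"x",np.percentile(L[m][:,0],[0,1,99,100]).round(1),"y",np.percentile(L[m][:,1],[1,99]).round(1))
    h=(d>0)&(np.hypot(L[...,0],L[...,1])<16)
    cs,_=cv2.findContours(m.astype(np.uint8),cv2.RETR_CCOMP,cv2.CHAIN_APPROX_NONE)
    zw=TT[2,3]-zt/1000
    for c in cs:
        if len(c)<20: continue
        w=np.array([plane("wrist",*k[0],zw,T) for k in c]);w=((w-TT[:3,3])@TT[:3,:3]*1000)[:,:2].astype(np.float32)
        e=cv2.fitEllipse(w);print("contour",len(c),"ell",np.round(e[0],1),np.round(e[1],1),"x",w[:,0].min(),w[:,0].max())
E
python3 - <<'E'
from h import *
held("h1")
E
```

```text
7.05 [0.524  0.137  0.1709] [-3.141 -0.     3.14 ] [ 1.02  0.19 -2.09] 0.0452
ring top Lz -30.1 tilt pts 0.73 x [-24.  -22.   20.4  21.3] y [-22.9  23.3]
contour 28 ell [  8.2 -25.5] [3.  6.2] x 6.8598065 10.090073
contour 259 ell [-0.4  0.5] [44.  48.2] x -23.1819 22.025309
contour 68 ell [-0.6 -0.4] [14.6 15.3] x -7.795399 6.8456626
```

Request:
carry_out:
  increments:
    - {"dx": 0.5, "dy": 0.3, "dz": 10, "wx": 0, "wy": 0, "wz": 0, "hand": 0.35}
    - {"dx": 0.5, "dy": 0.3, "dz": 22, "wx": 0, "wy": 0, "wz": 0, "hand": 0.35}
    - {"dx": 0.5, "dy": 0.3, "dz": 30, "wx": 0, "wy": 0, "wz": 0, "hand": 0.35}
    - {"dx": 0.5, "dy": 0.3, "dz": 34, "wx": 0, "wy": 0, "wz": 0, "hand": 0.35}
    - {"dx": 0.5, "dy": 0.3, "dz": 34, "wx": 0, "wy": 0, "wz": 0, "hand": 0.35}
    - {"dx": 0.5, "dy": 0.3, "dz": 34, "wx": 0, "wy": 0, "wz": 0, "hand": 0.35}

```text
clock: 7.7
eef_pos: [0.5232, 0.1385, 0.1371]
ee_rot: [-3.142, 0.0, 3.141]
force: [-0.3, -0.2, -1.4]
opening: 0.0447
gripper_force: 30.0
```

Run:
```python
from h import *
held("h2")
z=np.load("pics/h2.npz");d=z["d"];P=cloud(d,z["T"]);TT=z["TT"];L=(P-TT[:3,3])@TT[:3,:3]*1000
m=(np.hypot(L[...,0]+.6,L[...,1])<10)&(L[...,2]>-25)
q=P[m&(P[...,2]>.147)&(P[...,2]<.156)];print("pin thru hole",len(q),q.mean(0).round(4),q.min(0).round(4),q.max(0).round(4))
p=cv2.cvtColor(cv2.imread("pics/h2.png"),4);save("h2c.png",cv2.resize(p[180:260,200:320],None,fx=6,fy=6,interpolation=3))
```

```text
7.7 [0.5232 0.1385 0.1371] [-3.142  0.     3.141] [-0.35 -0.2  -1.41] 0.0447
ring top Lz -30.1 tilt pts 0.73 x [-23.9 -22.2  20.4  21.4] y [-23.3  23.6]
contour 300 ell [-0.2 -0.2] [44.2 49.8] x -23.192501 22.02368
contour 70 ell [-0.6 -0.3] [14.8 15.3] x -8.484274 6.842671
pin thru hole 76 [0.5272 0.138  0.1502] [0.5251 0.1333 0.1483] [0.5303 0.1425 0.1518]
```

View pics/h2c.png

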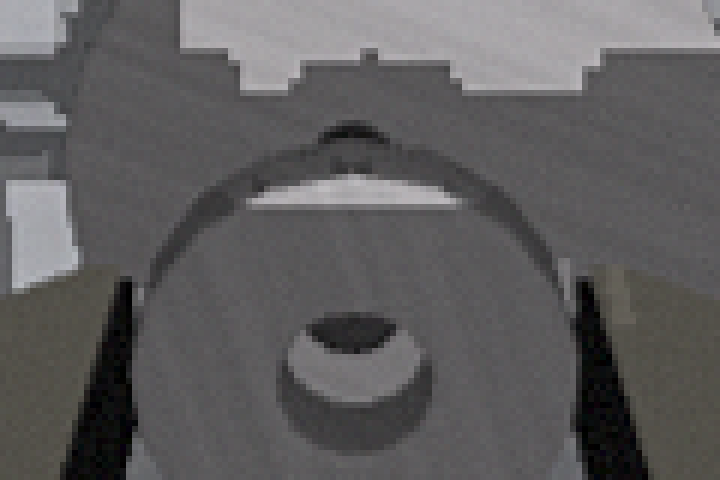

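Through the hole I see the pin top (about x .525–.530, y centre .138), nearly concentric with the ring. Descending slowly, watching the force.

Request:
carry_out:
  increments:
    - {"dx": -0.2, "dy": -0.2, "dz": 2, "wx": 0, "wy": 0, "wz": 0, "hand": 0.35}
    - {"dx": -0.2, "dy": -0.2, "dz": 4, "wx": 0, "wy": 0, "wz": 0, "hand": 0.35}
    - {"dx": -0.2, "dy": -0.2, "dz": 5.5, "wx": 0, "wy": 0, "wz": 0, "hand": 0.35}
    - {"dx": -0.2, "dy": -0.2, "dz": 7, "wx": 0, "wy": 0, "wz": 0, "hand": 0.35}
    - {"dx": -0.2, "dy": -0.2, "dz": 8.5, "wx": 0, "wy": 0, "wz": 0, "hand": 0.35}
    - {"dx": -0.2, "dy": -0.2, "dz": 10, "wx": 0, "wy": 0, "wz": 0, "hand": 0.35}
    - {"dx": -0.2, "dy": -0.2, "dz": 10, "wx": 0, "wy": 0, "wz": 0, "hand": 0.35}

```text
clock: 8.45
eef_pos: [0.5231, 0.1383, 0.1268]
ee_rot: [-3.142, -0.0, 3.141]
force: [0.5, -0.3, -1.0]
opening: 0.045
gripper_force: 30.0
```

Run:
```python
from h import *
held("h3")
z=np.load("pics/h3.npz");d=z["d"];P=cloud(d,z["T"]);TT=z["TT"];L=(P-TT[:3,3])@TT[:3,:3]*1000
q=P[(np.hypot(L[...,0]+.6,L[...,1])<10)&(P[...,2]>.143)&(P[...,2]<.153)&(d>0)];print("in hole",len(q),q.mean(0).round(4),q.min(0).round(4),q.max(0).round(4))
q=P[(np.hypot(P[...,0]-.527,P[...,1]-.145)<.046)&(abs(P[...,2]-.102)<.012)&(d>0)];print("plate z",np.median(q[:,2]).round(4),len(q))
```

```text
8.45 [0.5231 0.1383 0.1268] [-3.142 -0.     3.141] [ 0.51 -0.26 -0.98] 0.045
ring top Lz -30.1 tilt pts 0.72 x [-24.2 -22.1  20.3  21.6] y [-22.9  23.2]
contour 30 ell [ 8.  24.9] [3.9 6.7] x 5.521922 10.05032
contour 264 ell [-0.5 -0.9] [44.3 47.6] x -23.178041 22.025253
contour 69 ell [-0.6 -0.3] [14.7 15.4] x -7.793008 6.8465996
in hole 338 [0.5268 0.1378 0.15  ] [0.5197 0.1307 0.1457] [0.5329 0.1452 0.1529]
plate z 0.1054 5773
```

It's threaded: the pin top shows in the hole above the ring's bottom, with no force. Lowering to the plate.

Request:
carry_out:
  increments:
    - {"dx": 0, "dy": 0, "dz": 3, "wx": 0, "wy": 0, "wz": 0, "hand": 0.35}
    - {"dx": 0, "dy": 0, "dz": 9, "wx": 0, "wy": 0, "wz": 0, "hand": 0.35}
    - {"dx": 0, "dy": 0, "dz": 16, "wx": 0, "wy": 0, "wz": 0, "hand": 0.35}
    - {"dx": 0, "dy": 0, "dz": 23, "wx": 0, "wy": 0, "wz": 0, "hand": 0.35}
    - {"dx": 0, "dy": 0, "dz": 29, "wx": 0, "wy": 0, "wz": 0, "hand": 0.35}
    - {"dx": 0, "dy": 0, "dz": 33, "wx": 0, "wy": 0, "wz": 0, "hand": 0.35}
    - {"dx": 0, "dy": 0, "dz": 36, "wx": 0, "wy": 0, "wz": 0, "hand": 0.35}
    - {"dx": 0, "dy": 0, "dz": 38, "wx": 0, "wy": 0, "wz": 0, "hand": 0.35}
    - {"dx": 0, "dy": 0, "dz": 39.5, "wx": 0, "wy": 0, "wz": 0, "hand": 0.35}
    - {"dx": 0, "dy": 0, "dz": 40, "wx": 0, "wy": 0, "wz": 0, "hand": 0.35}
    - {"dx": 0, "dy": 0, "dz": 40, "wx": 0, "wy": 0, "wz": 0, "hand": 0.35}

```text
clock: 9.6
eef_pos: [0.5234, 0.1383, 0.0872]
ee_rot: [3.142, 0.0, 3.141]
force: [-1.8, -0.9, -2.0]
opening: 0.0449
gripper_force: 30.0
```

Request:
carry_out:
  increments:
    - {"dx": 0, "dy": 0, "dz": 1, "wx": 0, "wy": 0, "wz": 0, "hand": 0.35}
    - {"dx": 0, "dy": 0, "dz": 1, "wx": 0, "wy": 0, "wz": 0, "hand": 0.5}
    - {"dx": 0, "dy": 0, "dz": 1, "wx": 0, "wy": 0, "wz": 0, "hand": 0.6}
    - {"dx": 0, "dy": 0, "dz": 1, "wx": 0, "wy": 0, "wz": 0, "hand": 0.65}
    - {"dx": 0, "dy": 0, "dz": 1, "wx": 0, "wy": 0, "wz": 0, "hand": 0.65}
    - {"dx": 0, "dy": 0, "dz": -4, "wx": 0, "wy": 0, "wz": 0, "hand": 0.65}
    - {"dx": 0, "dy": 0, "dz": -15, "wx": 0, "wy": 0, "wz": 0, "hand": 0.65}
    - {"dx": 0, "dy": 0, "dz": -40, "wx": 0, "wy": 0, "wz": 0, "hand": 0.65}
    - {"dx": 0, "dy": 0, "dz": -75, "wx": 0, "wy": 0, "wz": 0, "hand": 0.65}
    - {"dx": 0, "dy": 0, "dz": -110, "wx": 0, "wy": 0, "wz": 0, "hand": 0.7}
    - {"dx": 0, "dy": 0, "dz": -138, "wx": 0, "wy": 0, "wz": 0, "hand": 0.7}
    - {"dx": 0, "dy": 0, "dz": -150, "wx": 0, "wy": 0, "wz": 0, "hand": 0.7}
    - {"dx": 0, "dy": 0, "dz": -150, "wx": 0, "wy": 0, "wz": 0, "hand": 0.7}
    - {"dx": 0, "dy": 0, "dz": -150, "wx": 0, "wy": 0, "wz": 0, "hand": 0.7}

```text
clock: 11.0
eef_pos: [0.5227, 0.1382, 0.2361]
ee_rot: [-3.142, -0.001, 3.141]
force: [0.1, 0.6, 0.1]
opening: 0.0646
gripper_force: 0.0
```

Run:
```python
from h import *
p,d,T,_=shot("w2");P=cloud(d,T)
near=(d>0)&(np.hypot(P[...,0]-.5272,P[...,1]-.145)<.045)
m=near&(P[...,2]>.135)&(P[...,2]<.16);q=P[m];print("pin",len(q),((q.min(0)+q.max(0))/2).round(4),q[:,2].max())
m=near&(abs(P[...,2]-.1165)<.004);q=P[m];print("ring top",len(q),np.median(q[:,2]).round(4),q.mean(0).round(4),np.ptp(q,axis=0))
# dial plane from depth, angles
w=np.load("pics/w1.npz");Q=cloud(w["d"],w["T"])
save("dial2.png",np.hstack([cv2.resize(x[15:125,215:335],None,fx=3.3,fy=3.3,interpolation=3) for x in(cv2.cvtColor(cv2.imread("pics/w1.png"),4),p)]))
mm=(np.hypot(Q[...,0]-.412,Q[...,1]-.15)<.04)&(Q[...,2]>.04);q=Q[mm];q=q[q[:,2]>np.percentile(q[:,2],3)]
c=q.mean(0);print("dial c",c.round(4),"normal",np.linalg.svd(q-c,full_matrices=False)[2][2].round(3))
```

```text
11.0 [0.5227 0.1382 0.2361] [-3.142e+00 -1.000e-03  3.141e+00] [0.06 0.61 0.12] 0.0646
pin 149 [0.5243 0.1379 0.1429] 0.15052038423804343
ring top 1118 0.1157 [0.5228 0.1379 0.1157] [0.04500615 0.04492499 0.00794803]
dial c [0.4191 0.1475 0.133 ] normal [ 0.983 -0.167 -0.073]
```

View pics/dial2.png

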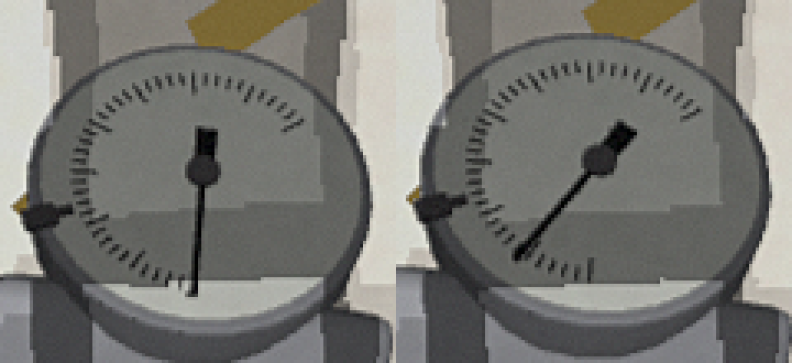

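Left is empty, right is one ring: needle ~32°, marker ~67° (both from the dial crop; tips at (518,258) and (463,200)). The ring lies flat. Fetching the ring at (.448, −.117).

Request:
carry_out:
  increments:
    - {"dx": 5, "dy": -18, "dz": 0, "wx": 0, "wy": 0, "wz": 0, "hand": 0.7}
    - {"dx": 18, "dy": -60, "dz": 0, "wx": 0, "wy": 0, "wz": 0, "hand": 0.7}
    - {"dx": 32, "dy": -108, "dz": 5, "wx": 0, "wy": 0, "wz": 0, "hand": 0.7}
    - {"dx": 45, "dy": -152, "dz": 25, "wx": 0, "wy": 0, "wz": 0, "hand": 0.7}
    - {"dx": 57, "dy": -193, "dz": 50, "wx": 0, "wy": 0, "wz": 0, "hand": 0.7}
    - {"dx": 67, "dy": -226, "dz": 82, "wx": 0, "wy": 0, "wz": 0, "hand": 0.7}
    - {"dx": 73, "dy": -246, "dz": 120, "wx": 0, "wy": 0, "wz": 0, "hand": 0.7}
    - {"dx": 75, "dy": -254.5, "dz": 160, "wx": 0, "wy": 0, "wz": 0, "hand": 0.7}
    - {"dx": 75, "dy": -254.5, "dz": 180, "wx": 0, "wy": 0, "wz": 0, "hand": 0.7}
    - {"dx": 75, "dy": -254.5, "dz": 180, "wx": 0, "wy": 0, "wz": 0, "hand": 0.7}
    - {"dx": 75, "dy": -254.5, "dz": 180, "wx": 0, "wy": 0, "wz": 0, "hand": 0.7}

```text
clock: 12.15
eef_pos: [0.4473, -0.1157, 0.0564]
ee_rot: [3.14, -0.002, 3.141]
force: [0.8, -0.1, -0.3]
opening: 0.0651
gripper_force: 0.0
```

Run:
```python
from h import *
ring("r2",.448,-.117)
```

```text
12.15 [ 0.4473 -0.1157  0.0564] [ 3.140e+00 -2.000e-03  3.141e+00] [ 0.75 -0.07 -0.27] 0.0651
contour 147 [ 447.7 -116.7] 22.9 ell [ 447.8 -116.8] [44.3 44.8]
contour 48 [ 447.6 -116.8] 8.0 ell [ 447.7 -116.8] [14.7 15.4]
mean [ 0.4476 -0.1168  0.0113] rel tool mm [-0.4 -1.2 45.1]
```

Request:
carry_out:
  increments:
    - {"dx": 0, "dy": -0.7, "dz": 12, "wx": 0, "wy": 0, "wz": 0, "hand": 0.7}
    - {"dx": 0, "dy": -0.7, "dz": 35, "wx": 0, "wy": 0, "wz": 0, "hand": 0.7}
    - {"dx": 0, "dy": -0.7, "dz": 55, "wx": 0, "wy": 0, "wz": 0, "hand": 0.7}
    - {"dx": 0, "dy": -0.7, "dz": 68, "wx": 0, "wy": 0, "wz": 0, "hand": 0.7}
    - {"dx": 0, "dy": -0.7, "dz": 74, "wx": 0, "wy": 0, "wz": 0, "hand": 0.7}
    - {"dx": 0, "dy": -0.7, "dz": 75, "wx": 0, "wy": 0, "wz": 0, "hand": 0.7}
    - {"dx": 0, "dy": -0.7, "dz": 75, "wx": 0, "wy": 0, "wz": 0, "hand": 0.7}
    - {"dx": 0, "dy": -0.7, "dz": 75, "wx": 0, "wy": 0, "wz": 0, "hand": 0.5}
    - {"dx": 0, "dy": -0.7, "dz": 75, "wx": 0, "wy": 0, "wz": 0, "hand": 0.35}
    - {"dx": 0, "dy": -0.7, "dz": 75, "wx": 0, "wy": 0, "wz": 0, "hand": 0.35}
    - {"dx": 0, "dy": -0.7, "dz": 75, "wx": 0, "wy": 0, "wz": 0, "hand": 0.35}
    - {"dx": 0, "dy": -0.7, "dz": 75, "wx": 0, "wy": 0, "wz": 0, "hand": 0.35}

```text
clock: 13.4
eef_pos: [0.4484, -0.117, -0.0175]
ee_rot: [-3.141, 0.001, 3.141]
force: [-0.1, 1.1, 5.5]
opening: 0.0442
gripper_force: 30.0
```

Request:
carry_out:
  increments:
    - {"dx": 0, "dy": 0, "dz": -8, "wx": 0, "wy": 0, "wz": 0, "hand": 0.35}
    - {"dx": 0, "dy": 0, "dz": -30, "wx": 0, "wy": 0, "wz": 0, "hand": 0.35}
    - {"dx": 0, "dy": 0, "dz": -65, "wx": 0, "wy": 0, "wz": 0, "hand": 0.35}
    - {"dx": -3, "dy": 10, "dz": -105, "wx": 0, "wy": 0, "wz": 0, "hand": 0.35}
    - {"dx": -9, "dy": 30, "dz": -140, "wx": 0, "wy": 0, "wz": 0, "hand": 0.35}
    - {"dx": -19, "dy": 65, "dz": -165, "wx": 0, "wy": 0, "wz": 0, "hand": 0.35}
    - {"dx": -31, "dy": 105, "dz": -182, "wx": 0, "wy": 0, "wz": 0, "hand": 0.35}
    - {"dx": -43, "dy": 145, "dz": -189, "wx": 0, "wy": 0, "wz": 0, "hand": 0.35}
    - {"dx": -54, "dy": 185, "dz": -189, "wx": 0, "wy": 0, "wz": 0, "hand": 0.35}
    - {"dx": -64, "dy": 218, "dz": -189, "wx": 0, "wy": 0, "wz": 0, "hand": 0.35}
    - {"dx": -71, "dy": 242, "dz": -189, "wx": 0, "wy": 0, "wz": 0, "hand": 0.35}
    - {"dx": -74, "dy": 253, "dz": -185, "wx": 0, "wy": 0, "wz": 0, "hand": 0.35}
    - {"dx": -75, "dy": 255, "dz": -172, "wx": 0, "wy": 0, "wz": 0, "hand": 0.35}
    - {"dx": -75, "dy": 255, "dz": -160, "wx": 0, "wy": 0, "wz": 0, "hand": 0.35}
    - {"dx": -75, "dy": 255, "dz": -156, "wx": 0, "wy": 0, "wz": 0, "hand": 0.35}
    - {"dx": -75, "dy": 255, "dz": -156, "wx": 0, "wy": 0, "wz": 0, "hand": 0.35}
    - {"dx": -75, "dy": 255, "dz": -156, "wx": 0, "wy": 0, "wz": 0, "hand": 0.35}

```text
clock: 15.1
eef_pos: [0.5233, 0.1372, 0.138]
ee_rot: [-3.141, -0.0, 3.139]
force: [-0.4, 0.7, -1.2]
opening: 0.0444
gripper_force: 30.0
```

```bash
cat >> h.py <<'E'
def thru(n):
    z=np.load(f"pics/{n}.npz");d=z["d"];P=cloud(d,z["T"]);TT=z["TT"];L=(P-TT[:3,3])@TT[:3,:3]*1000
    m=(np.hypot(L[...,0]+.6,L[...,1])<10)&(L[...,2]>-25)
    q=P[m&(P[...,2]>.1435)&(P[...,2]<.156)]
    if len(q): print("pin thru hole",len(q),q.mean(0).round(4),q.min(0).round(4),q.max(0).round(4))
E
python3 - <<'E'
from h import *
held("h4");thru("h4")
E
```

```text
15.1 [0.5233 0.1372 0.138 ] [-3.141 -0.     3.139] [-0.37  0.73 -1.2 ] 0.0444
ring top Lz -28.8 tilt pts 0.7 x [-22.7 -21.   21.4  22.6] y [-22.7  23. ]
contour 281 ell [ 0.7 -0.2] [44.  49.2] x -21.877018 23.39011
contour 72 ell [ 0.5 -0.3] [14.9 15.3] x -7.838079 8.188435
pin thru hole 95 [0.5273 0.1374 0.1492] [0.5243 0.1314 0.1455] [0.532  0.1426 0.1558]
```

Request:
carry_out:
  increments:
    - {"dx": -1, "dy": 0.4, "dz": 0, "wx": 0, "wy": 0, "wz": 0, "hand": 0.35}
    - {"dx": -1, "dy": 0.4, "dz": 1, "wx": 0, "wy": 0, "wz": 0, "hand": 0.35}
    - {"dx": -1, "dy": 0.4, "dz": 2.5, "wx": 0, "wy": 0, "wz": 0, "hand": 0.35}
    - {"dx": -1, "dy": 0.4, "dz": 4, "wx": 0, "wy": 0, "wz": 0, "hand": 0.35}
    - {"dx": -1, "dy": 0.4, "dz": 6, "wx": 0, "wy": 0, "wz": 0, "hand": 0.35}
    - {"dx": -1, "dy": 0.4, "dz": 8, "wx": 0, "wy": 0, "wz": 0, "hand": 0.35}
    - {"dx": -1, "dy": 0.4, "dz": 10, "wx": 0, "wy": 0, "wz": 0, "hand": 0.35}
    - {"dx": -1, "dy": 0.4, "dz": 10, "wx": 0, "wy": 0, "wz": 0, "hand": 0.35}

```text
clock: 15.95
eef_pos: [0.524, 0.1385, 0.1276]
ee_rot: [-3.142, -0.001, 3.141]
force: [-0.2, 0.9, -2.0]
opening: 0.0445
gripper_force: 30.0
```

Run:
```python
from h import *
held("h5");thru("h5")
```

```text
15.95 [0.524  0.1385 0.1276] [-3.142e+00 -1.000e-03  3.141e+00] [-0.21  0.9  -1.96] 0.0445
ring top Lz -28.8 tilt pts 0.71 x [-22.5 -21.   21.5  22.6] y [-22.7  22.6]
contour 281 ell [ 0.7 -0.2] [44.  49.3] x -21.868929 23.385517
contour 72 ell [ 0.5 -0.3] [15.  15.2] x -7.151821 8.186788
pin thru hole 330 [0.5269 0.138  0.1489] [0.5199 0.1309 0.1447] [0.5326 0.1454 0.1526]
```

Threaded again with no contact. Lowering onto the first ring, releasing and rising to the view pose.

Request:
carry_out:
  increments:
    - {"dx": 0, "dy": 0, "dz": 3, "wx": 0, "wy": 0, "wz": 0, "hand": 0.35}
    - {"dx": 0, "dy": 0, "dz": 9, "wx": 0, "wy": 0, "wz": 0, "hand": 0.35}
    - {"dx": 0, "dy": 0, "dz": 15, "wx": 0, "wy": 0, "wz": 0, "hand": 0.35}
    - {"dx": 0, "dy": 0, "dz": 20, "wx": 0, "wy": 0, "wz": 0, "hand": 0.35}
    - {"dx": 0, "dy": 0, "dz": 24, "wx": 0, "wy": 0, "wz": 0, "hand": 0.35}
    - {"dx": 0, "dy": 0, "dz": 26.5, "wx": 0, "wy": 0, "wz": 0, "hand": 0.35}
    - {"dx": 0, "dy": 0, "dz": 28, "wx": 0, "wy": 0, "wz": 0, "hand": 0.35}
    - {"dx": 0, "dy": 0, "dz": 29, "wx": 0, "wy": 0, "wz": 0, "hand": 0.35}
    - {"dx": 0, "dy": 0, "dz": 29.5, "wx": 0, "wy": 0, "wz": 0, "hand": 0.35}
    - {"dx": 0, "dy": 0, "dz": 29.5, "wx": 0, "wy": 0, "wz": 0, "hand": 0.35}

```text
clock: 17.0
eef_pos: [0.5244, 0.1385, 0.0987]
ee_rot: [3.142, 0.0, 3.141]
force: [0.6, 0.0, -1.8]
opening: 0.0442
gripper_force: 30.0
```

Request:
carry_out:
  increments:
    - {"dx": 0, "dy": 0, "dz": 0, "wx": 0, "wy": 0, "wz": 0, "hand": 0.5}
    - {"dx": 0, "dy": 0, "dz": 0, "wx": 0, "wy": 0, "wz": 0, "hand": 0.6}
    - {"dx": 0, "dy": 0, "dz": 0, "wx": 0, "wy": 0, "wz": 0, "hand": 0.65}
    - {"dx": 0, "dy": 0, "dz": 0, "wx": 0, "wy": 0, "wz": 0, "hand": 0.65}
    - {"dx": 0, "dy": 0, "dz": -5, "wx": 0, "wy": 0, "wz": 0, "hand": 0.65}
    - {"dx": 0, "dy": 0, "dz": -16, "wx": 0, "wy": 0, "wz": 0, "hand": 0.65}
    - {"dx": 0, "dy": 0, "dz": -40, "wx": 0, "wy": 0, "wz": 0, "hand": 0.65}
    - {"dx": 0, "dy": 0, "dz": -75, "wx": 0, "wy": 0, "wz": 0, "hand": 0.65}
    - {"dx": 0, "dy": 0, "dz": -110, "wx": 0, "wy": 0, "wz": 0, "hand": 0.7}
    - {"dx": 0, "dy": 0, "dz": -132, "wx": 0, "wy": 0, "wz": 0, "hand": 0.7}
    - {"dx": 0, "dy": 0, "dz": -139, "wx": 0, "wy": 0, "wz": 0, "hand": 0.7}
    - {"dx": 0, "dy": 0, "dz": -139, "wx": 0, "wy": 0, "wz": 0, "hand": 0.7}
    - {"dx": 0, "dy": 0, "dz": -139, "wx": 0, "wy": 0, "wz": 0, "hand": 0.7}
    - {"dx": 0, "dy": 0, "dz": -139, "wx": 0, "wy": 0, "wz": 0, "hand": 0.7}

```text
clock: 18.4
eef_pos: [0.5234, 0.1384, 0.2359]
ee_rot: [-3.141, -0.003, 3.141]
force: [-0.1, -0.2, 0.3]
opening: 0.065
gripper_force: 0.0
```

Run:
```python
from h import *
p,d,T,_=shot("w3");P=cloud(d,T)
near=(d>0)&(np.hypot(P[...,0]-.5272,P[...,1]-.145)<.045)
m=near&(abs(P[...,2]-.1275)<.005);q=P[m];print("ring top",len(q),np.median(q[:,2]).round(4),q.mean(0).round(4),np.ptp(q,axis=0))
s,_=capture("scene")
a=cv2.resize(p[15:125,215:335],None,fx=3.3,fy=3.3,interpolation=3)
b=cv2.resize(s[140:225,165:275],None,fx=3.6,fy=4.27,interpolation=3)[:363]
save("dial3.png",np.hstack([a,b]))
```

```text
18.4 [0.5234 0.1384 0.2359] [-3.141e+00 -3.000e-03  3.141e+00] [-0.11 -0.16  0.35] 0.065
ring top 1236 0.1261 [0.5234 0.1381 0.1261] [0.04500049 0.04544058 0.00952465]
```

View pics/dial3.png

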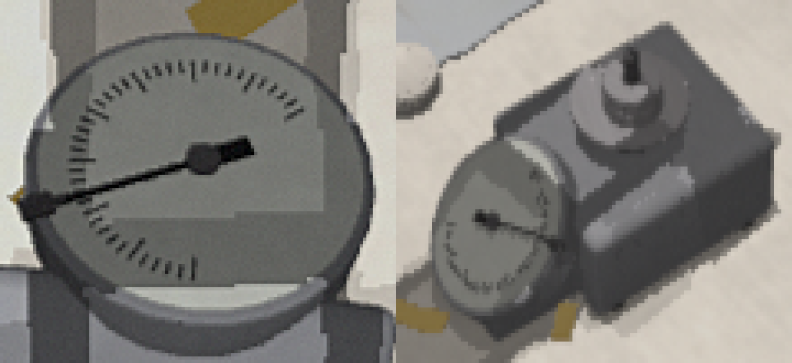

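With two rings the needle lies exactly on the marker, at (40,205) in the wrist view and (557,243) in the scene view. The stack is flat (top at 126 mm) and the arm is clear, so I'm handing in.

```bash
python3 -c "
from station import ticket
print(ticket.hand_in())"
```

```text
the job is handed in; nothing more can be done
None
```

I threaded two rings flat over the pin, the needle reached the target marker, the other two rings stayed on the table, and I handed the job in at about 18 s.

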